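Fit the service plug and pull the filter

TASK

Get the little air compressor ready for its filter check: push the red service plug fully home into the red-framed square socket on its top and let go of it. Then swing up the grey cover flap (it has a bow handle) until it stands open, and draw the blue filter insert with the yellow fin up out of the well beneath. Finish while still holding the insert, upright and still, over the middle of the kidney dish with its underside at least 5 cm above the rim, leaving the plug in and the flap open and the dish and other things undisturbed.

Things in the scene. Friction and masses are not known exactly. Their poses are not given: they have to be found in the camera images.
- plug_center (a point): Red service plug, loose, upright on its foot at the start (parts: see plug), 56 mm tall. This point is on its axis 28 mm above the foot: flange 2 mm below to 3 mm above it, grip fin 3 to 28 mm above it, shank down to 28 mm below it. x along the fin, y across it, z up.
- socket (a point): Centre of the mouth of the square socket, red painted frame round it, in the compressor's flat top (deck), 85 mm above the cupboard top. Axes as the compressor and square to the hole. Straight hole 23 x 23 mm, 48 mm deep; the plug is home when its flange lies on the deck, plug_center then 2 mm above this point.
- flap (a joint): Opening angle of the grey cover flap in rad: 0 shut, 1.75 fully open (end stop). It turns about its rear edge, front edge going up and back. Friction (about 0.1 N m) holds it at any angle.
- flap_hinge (a point): Centre of the flap's hinge line, which runs along the compressor's y, 8 mm above the deck. Axes turn with the flap; when shut they are those of the compressor. The flap is a hood 100 mm wide (y) with 36 mm skirts at front and sides, reaching 92 mm forward (-x) from the hinge; its top is 30 mm above the hinge when shut.
- flap_handle (a point): Middle of the flap's black bow handle: a round bar of 10 mm diameter along y, 58 mm clear between its posts, its axis 30 mm above the flap's top. In the flap's axes 78 mm forward (-x) of the hinge line and 60 mm above it. Round, so it can turn between fingers that pinch it front and back.
- well (a point): Centre of the mouth of the filter well under the flap, level with the deck: 58.5 mm (x) by 28.5 mm (y), 48 mm deep; 45 mm in front of the hinge line. Axes as the compressor.
- filter_center (a point): Blue filter insert, loose, in the well, hidden under the shut flap (parts: see filter), 68 mm tall. The point is on its axis 34 mm above its underside; flange 6 to 10 mm above the point, pull fin 10 to 34 mm above it. In place the point is 6 mm below the deck; 45 mm straight up clears the well. x along the fin, y across it, z up.
- plug: Same plug; origin at the middle of its foot. Black square shank 20.5 x 20.5 mm, 26 mm long, its lowest 5 mm tapering to 17 mm; red flange 34 x 34 x 5 mm on it; on that an upright red grip fin 28 mm (x) x 12 mm (y) x 25 mm high. About 40 g. Any quarter turn fits the socket.
- filter: Same insert; origin at the middle of its underside. Blue block 56 x 26 x 40 mm, on it a flange 66 x 36 x 4 mm that rests on the deck, on its middle an upright yellow pull fin 30 mm (x) x 12 mm (y) x 24 mm high. About 60 g.
- unit: Air compressor, fixed: white shell with dark air slots in front, 120 mm (x) by 180 mm (y), deck 85 mm high, with the red-framed socket on its +y part and the grey flap on its -y part. Origin at the centre of its underside; x to its rear, z up.
- dish: Stainless kidney dish, loose, 110 mm (x) by 240 mm (y), rim 48 mm high; origin at the middle of its outline on the cupboard top.
- amber: Bystander: small brown bottle with white cap, 38 mm wide, 76 mm tall; origin under its centre.
- jar: Bystander: round jar with gold-brown lid, 50 mm wide, 46 mm tall; origin under its centre.
- cream: Bystander: white cream tube with blue cap, lying flat, 38 x 136 x 26 mm; origin under its centre, long axis y.

How it is judged (in metres and radians):
On the way, in this order (a step that is already met when the one before it is completed fails the run):
1. the plug is fully home in the socket and let go (horizontal distance between plug_center and socket below 0.004 m and z of plug_center in the frame of socket below 0.005 m and angle between plug_center's own z axis and vertical below 0.1 rad and contact force between plug and the fingers below 0.1 N), for 0.3 s.
2. the flap stands open (value of joint flap above 1.3 rad), for 0.2 s.
3. the insert is held clear of the well (z of filter_center in the frame of well above 0.04 m and contact force between filter and the fingers above 0.3 N), for 0.1 s.
At the end, for the whole second after the job is handed in: Plug home (4 mm sideways, flange within 3 mm of the deck, tilt under 0.1 rad), not touched; flap over 1.2 rad; fingers hold the insert still (under 0.03 m/s), upright within 0.3 rad, filter_center within 45 mm of the dish centre from above and over 132 mm high, touching neither dish nor compressor (all of step 1 and value of joint flap above 1.2 rad and height (world z) of filter_center above 0.132 m and horizontal distance between filter_center and dish below 0.045 m and angle between filter_center's own z axis and vertical below 0.3 rad and contact force between filter and the fingers above 0.3 N and contact force between filter and dish below 0.05 N and contact force between filter and unit below 0.05 N and linear speed of filter below 0.03 m/s); the arm keeps its last pose, push and grip.
It fails at once if a bystander or the dish is shifted by more than 3 cm or tipped over (distance of any of amber, jar, cream, dish from where it was at the start of the episode above 0.03 m or angle between any of amber, jar, cream, dish's own z axis and vertical above 0.5 rad).
It also fails if it takes over 72 s, if anything falls off the work surface, if the arm or the gripper's body presses on something with over 40 N, if the wrist force passes 120 N, or if a joint passes its speed limit or range.

ROBOT

A 7-joint arm with a two-finger parallel gripper is mounted at the origin on a cart in front of the work surface, level with it; the furniture and walls round the work are solid. World frame = base frame: x ahead of the robot, y to its left, z up, the work surface at z = 0. Lengths are in mm, angles in rad, forces in N, time in s.
With the tool pointing down it reaches from about 400 to 875 mm from the base axis. Payload 4.4 kg.
Tool frame: the origin (TCP) lies at the very end of the fingers, on their centre line; the grasp point (between the pads) lies 19 mm behind it (ctrl.pinch_z is the z of the grasp point in the tool frame, in mm); z points along the fingers, x is the direction in which the jaws open and shut, and the axes are right-handed (so a half turn about z gives the same grasp; the last joint's range is limited). The gripper opens to 85 mm and grips with 20 to 120 N. Pads are 22 mm wide; open, the fingers measure 114 mm over their backs; the gripper's body (76 mm by 85 mm) begins 54 mm behind the grasp point. The pads swing forward as they close: fully open they stand 13 mm farther back than shut.
Start: joints at [-1.331, 0.628, 0.038, 1.517, -0.027, 0.996, -0.02], TCP at [195.662, 619.866, 231.313] pointing down, gripper open.
Joint ranges: [-3.06, 3.06], [-0.37, 2.12], [-1.25, 1.32], [0.18, 2.47], [-1.1, 4.24], [0.23, 1.98], [-2.94, 2.94]. Speed limits (rad/s): [2.57, 2.57, 3.14, 3.14, 3.14, 3.14, 3.14].

INTERFACE

Orientations are given as [roll, pitch, yaw] about the fixed x, y, z axes, in that order (R = Rz(yaw) Ry(pitch) Rx(roll)).
In Python, from cell import sensors, get_image, order, ctrl gives the robot as it stands.
- The arm moves only by the tool arm_command, never from a script. Its argument "rows" is a list that holds one entry, the list of rows, each a list of 6 numbers: the shift along the tool's x, y, z in mm, then the turn, a rotation vector about the tool's x, y, z in degrees. A call has 1 to 20 rows; each row is the pose to reach, as a shift and turn from the pose commanded when the call began, along the tool's axes at that moment; what a row does not reach only later rows make up. A row lasts 1/12 s, in which the tool goes at most 41.7 mm and 7.16 degrees, less where a joint would pass 70% of its speed; a pose out of reach is approached as far as the arm can. A call with a gripper value outside its range is refused whole. "claw" is the opening, from -1 (shut) to 1 (fully open), set as the call begins (left out, the last holds). The fingers move at their own pace and stop on an object; the grip force is fixed at half the most. Time passes only in rows, so rows that repeat a pose let the fingers close. It gives the time, the measured TCP pose, the force and the opening at its end, in the units of the state.
- sensors.read_state(): the state, without advancing time (a new reading comes with each control period).
- get_image(name): name is "scene" or "top"; returns a dict with "pixels" (420x560x3 uint8, red, green, blue), "z_map" (420x560 float32, mm along the optical axis (not along the pixel's ray), 0 where there is no reading), "K" (3x3 intrinsics, pixels), "pose" (4x4, takes a point from camera to world coordinates). Camera axes: x right, y up, looking along -z (the intrinsics and any distortion apply to the point x, -y, -z); pixel columns grow to the right and rows downward; lengths in mm; the calibration is good to about 2 mm. A picture is of the moment at which its call begins.
- order.finish_job(): hands the job in, once; it reports no verdict.
The state is a dict: "clock": time; "qpos": joint angles; "qd": joint speeds; "tau": joint torques, N m; "eef_pos": TCP position; "tool_rot": TCP orientation; "force": force on the tool from outside, world axes, zero at the start; "torque": the same for the moment, N m; "width": finger opening in mm.
Only numpy, scipy, OpenCV 4.12 (cv2) and the standard library are available. Lean on these libraries where they do the work, as an engineer would, in place of code of your own. Each camera call takes 0.05 s, during which the arm holds its last target.

## Working session

There is one attempt and no reset: what is moved stays moved. The work goes in short steps, Python scripts to look and compute and a tool call to move; the robot and the scene stay as the last step left them, time stands still between calls to the robot, and variables do not carry over. Pictures are saved under pics/ and viewed, and the job is handed in when it is done.

Besides the shell and the picture viewer there is one more tool, called in YAML: its name, and indented under it one key for each argument. arm_command: Moves the arm, as the interface text tells. Its arguments: {"type":"object","properties":{"rows":{"type":"array","items":{"type":"array","items":{"type":"array","items":{"type":"number"}}}},"claw":{"type":"number"}},"required":["rows"]}

```bash
ls; mkdir -p pics
cat > h.py <<'E'
import numpy as np, cv2
from cell import sensors, get_image, order, ctrl
def snap(n,tag):
    d=get_image(n); cv2.imwrite(f'pics/{tag}.png',cv2.cvtColor(d['pixels'],cv2.COLOR_RGB2BGR))
    np.savez(f'pics/{tag}.npz',**d); return d
def load(tag): return dict(np.load(f'pics/{tag}.npz'))
def ray(d,u,v):
    K=d['K'];p=d['pose']; c=np.array([(u-K[0,2])/K[0,0],-(v-K[1,2])/K[1,1],-1.0])
    return p[:3,3],p[:3,:3]@c
def onz(d,u,v,z):
    o,r=ray(d,u,v); return o+r*(z-o[2])/r[2]
def pt(d,u,v):
    o,r=ray(d,u,v); return o+r*d['z_map'][int(round(v)),int(round(u))]
def cloud(d):
    v,u=np.mgrid[:420,:560];K=d['K'];p=d['pose']
    c=np.stack([(u-K[0,2])/K[0,0],-(v-K[1,2])/K[1,1],-np.ones(u.shape)],-1)
    P=p[:3,3]+(c*d['z_map'][...,None])@p[:3,:3].T
    P[d['z_map']==0]=np.nan
    return P
def tri(d1,a,d2,b):
    o1,r1=ray(d1,*a);o2,r2=ray(d2,*b)
    s=np.linalg.lstsq(np.stack([r1,-r2],1),o2-o1,rcond=None)[0]
    A=o1+s[0]*r1;B=o2+s[1]*r2
    return (A+B)/2,np.linalg.norm(A-B)
E
python3 - <<'E'
from h import *
for n in('scene','top'):
    d=snap(n,n+'0'); print(n,d['K'].tolist(),d['pose'].round(3).tolist(),[k for k in d])
s=sensors.read_state();print(s); print(ctrl.pinch_z)
E
```

```text
pics
scene [[387.8864425280607, 0.0, 273.25569473641457], [0.0, 387.8864425280607, 201.17327473414238], [0.0, 0.0, 1.0]] [[0.472, 0.342, -0.812, -339.007], [-0.881, 0.192, -0.432, -442.731], [0.009, 0.92, 0.392, 499.089], [0.0, 0.0, 0.0, 1.0]] ['pixels', 'z_map', 'K', 'pose']
top [[542.5749742511125, 0.0, 283.9868790443044], [0.0, 542.5749742511125, 201.0034025614581], [0.0, 0.0, 1.0]] [[-0.029, 0.981, -0.19, 190.924], [-1.0, -0.029, 0.003, 14.325], [-0.003, 0.19, 0.982, 1676.596], [0.0, 0.0, 0.0, 1.0]] ['pixels', 'z_map', 'K', 'pose']
{'clock': 0.1, 'qpos': array([-1.33078615,  0.62927041,  0.03847178,  1.51823928, -0.02699618,
        0.99628029, -0.02000204]), 'qd': array([ 0.00116036, -0.00239113,  0.00149214, -0.0018647 , -0.0012254 ,
        0.00025774, -0.0010751 ]), 'tau': array([ 2.81133398e-03, -5.64522600e+01,  1.23049144e+00, -1.93968022e+01,
        1.12975010e-02,  5.50476601e-03,  7.15913046e-06]), 'eef_pos': array([195.5168599 , 619.33261907, 230.47984006]), 'tool_rot': array([3.14155659e+00, 1.67821559e-03, 1.26496495e+00]), 'force': array([ 0.11719274, -0.59044649, -0.17372105]), 'torque': array([-0.00341952, -0.02480226,  0.01157672]), 'width': 85.51732728616766}
-18.700000000000003
```

View pics/scene0.png

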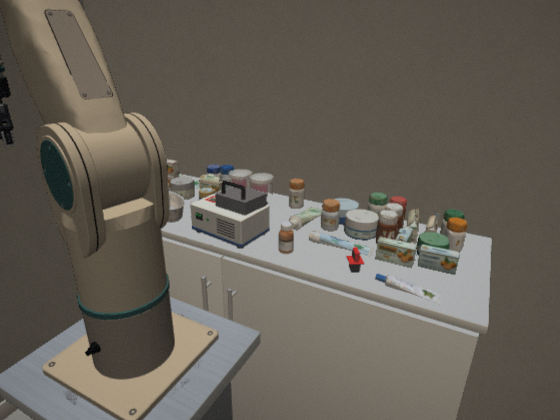

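View pics/top0.png

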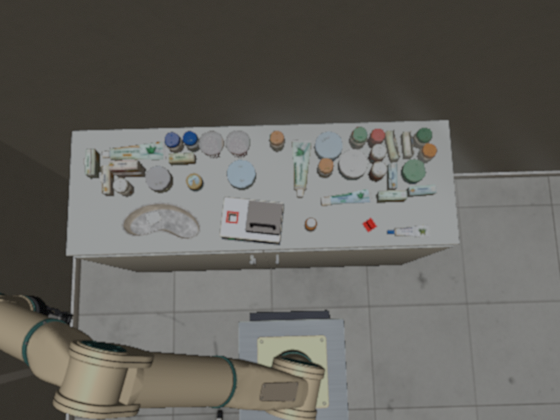

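Run:
```python
from h import *
a=cv2.imread('pics/top0.png');b=cv2.imread('pics/scene0.png')
cv2.imwrite('pics/c1.png',cv2.resize(a[180:260,100:300],None,fx=4,fy=4,interpolation=2))
cv2.imwrite('pics/c2.png',cv2.resize(a[190:250,290:440],None,fx=5,fy=5,interpolation=2))
cv2.imwrite('pics/c3.png',cv2.resize(b[160:280,140:300],None,fx=5,fy=5,interpolation=2)[:600])
cv2.imwrite('pics/c4.png',cv2.resize(b[220:310,270:450],None,fx=4,fy=4,interpolation=2))
d=load('top0');P=cloud(d)
for u,v in [(370,225),(233,216),(264,212),(280,235),(226,205),(160,228),(300,228),(263,226)]: print(u,v,P[v,u].round(1))
```

```text
370 225 [ 423.  -246.9   57.8]
233 216 [466.9 167.6  33.1]
264 212 [460.7  69.  124. ]
280 235 [403.3  25.   38.3]
226 205 [492.1 183.3  84.9]
160 228 [440.4 397.4   6.1]
300 228 [429.3 -37.9  -6.3]
263 226 [414.9  71.6 157.3]
```

View pics/c1.png

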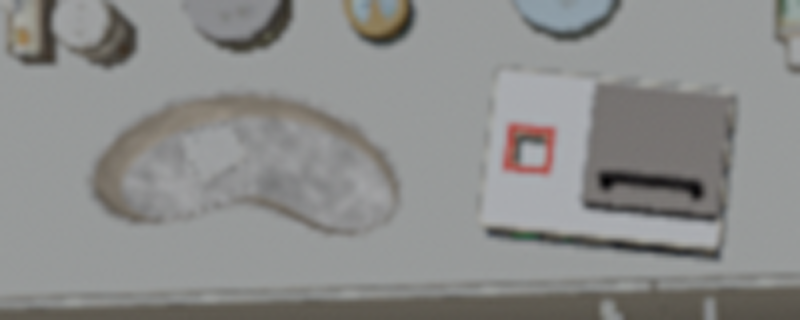

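View pics/c2.png

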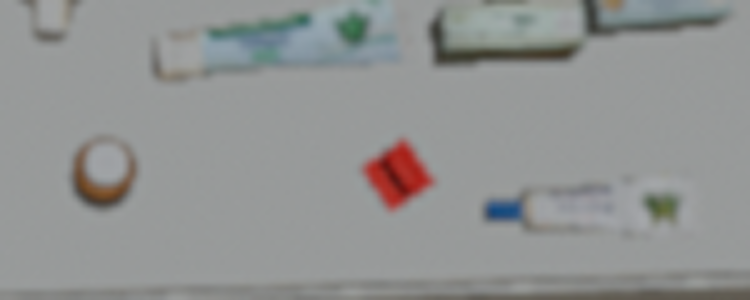

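View pics/c3.png

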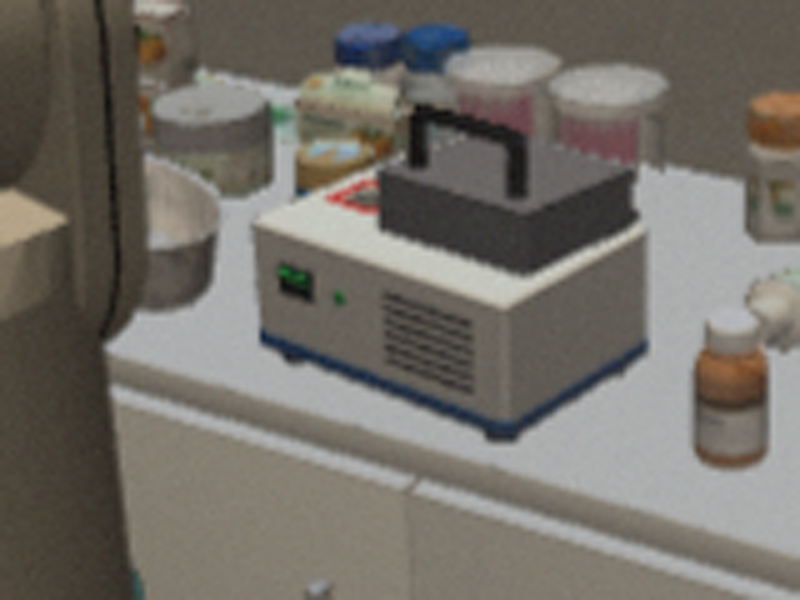

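View pics/c4.png

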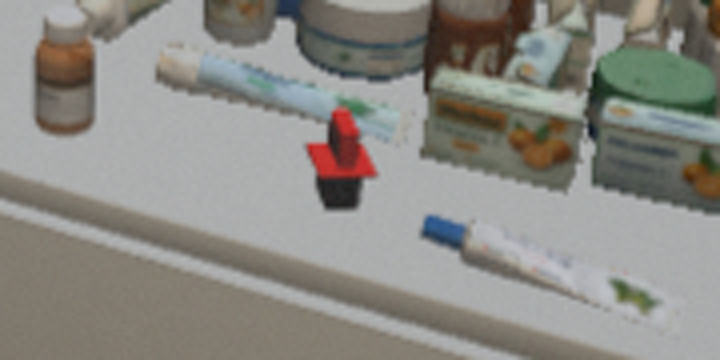

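```bash
cat > m.py <<'E'
from h import *
def up(d,k=8):
    return cv2.resize(d['pixels'],None,fx=k,fy=k,interpolation=cv2.INTER_CUBIC).astype(float)
def redmask(d,box,k=8,thr=0.45):
    u0,v0,u1,v1=box; a=up(d,k)
    red=a[...,0]-(a[...,1]+a[...,2])/2
    m=np.zeros(red.shape,np.uint8); s=red[v0*k:v1*k,u0*k:u1*k]
    m[v0*k:v1*k,u0*k:u1*k]=(s>thr*s.max())*255
    return m
def px(c,k=8): return (np.array(c)+.5)/k-.5
def big(m): 
    cs,_=cv2.findContours(m,cv2.RETR_EXTERNAL,cv2.CHAIN_APPROX_NONE); return max(cs,key=cv2.contourArea)
E
python3 - <<'E'
from m import *
d=load('top0')
for nm,box,z in(('sock',(222,206,245,228),85),('plug',(360,215,380,236),31)):
  for thr in(.35,.5):
    c=big(redmask(d,box,thr=thr)); r=cv2.minAreaRect(c); b=cv2.boxPoints(r)
    W=np.array([onz(d,*px(q),z) for q in b]); cen=onz(d,*px(r[0]),z)
    mm=cv2.moments(c); cm=onz(d,*px((mm['m10']/mm['m00'],mm['m01']/mm['m00'])),z)
    e=np.roll(W,-1,0)-W
    print(nm,cen.round(1),cm.round(1),'sides',np.linalg.norm(e,axis=1).round(1),'ang',np.degrees(np.arctan2(e[:,1],e[:,0])).round(1))
E
python3 - <<'E'
from m import *
d=load('top0');P=cloud(d)
# deck region by height
z=P[...,2]
sub=np.zeros(z.shape,bool);sub[195:250,215:290]=1
for lo,hi,n in((75,95,'deck'),(115,131,'flaptop'),(145,170,'handle')):
    m=sub&(z>lo)&(z<hi); q=P[m]; print(n,m.sum(),np.median(q[:,2]).round(1),q[:,2].std().round(1),q.mean(0).round(1))
    r=cv2.minAreaRect(q[:,:2].astype(np.float32)); print(r)
m=sub&(z>115)&(z<131)
# white deck contour in the pixels, flap by grey
a=d['pixels'];print(a[202,228],a[212,264],a[195,226],a[226,263],a[235,270])
E
```

```text
sock [455.8 166.3  85. ] [455.9 166.3  85. ] sides [37.4 37.6 37.4 37.4] ang [ -6.9 -98.2 172.9  81.8]
sock [455.8 166.3  85. ] [455.8 166.3  85. ] sides [35.9 36.1 35.9 36. ] ang [ -7.  -98.3 172.8  81.7]
plug [ 428.4 -248.5   31. ] [ 428.2 -248.6   31. ] sides [33.7 33.2 33.6 33.1] ang [ -57.5 -148.8  122.4   31.4]
plug [ 428.4 -248.5   31. ] [ 428.2 -248.6   31. ] sides [31.8 31.2 31.7 31.1] ang [ -57.8 -149.1  122.1   31. ]
deck 1234 84.8 3.7 [441.6 139.4  84.8]
((446.45166015625, 110.33950805664062), (180.42904663085938, 121.4489974975586), 82.58429718017578)
flaptop 919 124.6 3.4 [447.8  71.2 124.4]
((445.6219482421875, 72.09660339355469), (100.53755950927734, 91.07879638671875), 82.49510192871094)
handle 92 160.0 3.9 [416.4  76.1 159.8]
((416.46588134765625, 75.60443115234375), (71.24859619140625, 10.470613479614258), 82.17456817626953)
[168 171 175] [119 115 113] [151 153 152] [50 47 47] [148 150 154]
```

Run:
```python
from m import *
t=load('top0');s=load('scene0');P=cloud(s);z=P[...,2]
def st(n,m):
    q=P[m];print(n,m.sum(),np.median(q,0).round(1),'zmax',np.percentile(q[:,2],[5,95]).round(1),cv2.minAreaRect(q[:,:2].astype(np.float32)))
a=s['pixels'].astype(int);red=(a[...,0]-(a[...,1]+a[...,2])//2>50)
m=red.copy();m[:,:340]=0;m[:,370:]=0;m[:240]=0;m[272:]=0;st('plug',m)
box=np.zeros(z.shape,bool);box[175:245,185:275]=1
st('deck',box&(abs(z-85)<8)); st('flap',box&(z>116)&(z<130)&(a.sum(2)>200)); st('handle',box&(z>146)&(z<170)&(a.sum(2)<130))
# handle in the top view: dark pixels -> ray at bar top z
b=t['pixels'].astype(int).sum(2).astype(np.uint8 if 0 else np.int32)
A=up(t).sum(2);M=np.zeros(A.shape,np.uint8);k=8
M[218*k:232*k,246*k:282*k]=(A[218*k:232*k,246*k:282*k]<235)*255
c=big(M);r=cv2.minAreaRect(c)
for zz in(153,158):print('bar top view',onz(t,*px(r[0]),zz).round(1),px(r[0]),np.array(r[1])/k,r[2])
# triangulate plug fin top & bar ends by hand later
ys,xs=np.where(m);print('plug scene px',xs.min(),xs.max(),ys.min(),ys.max())
# triangulate bar ends: scene dark mask
S=up(s).sum(2);M2=np.zeros(S.shape,np.uint8);M2[178*k:195*k,218*k:252*k]=(S[178*k:195*k,218*k:252*k]<110)*255
c2=big(M2);x,y,w,h=cv2.boundingRect(c2);print('scene handle box',px((x,y)),px((x+w,y+h)))
cv2.imwrite('pics/hm.png',cv2.resize(M2[170*k:200*k,210*k:260*k],None,fx=2,fy=2)[:600,:800])
```

```text
plug 162 [ 418.3 -252.9   30.6] zmax [27.6 54.6] ((425.9432373046875, -250.276611328125), (34.27178955078125, 33.17451477050781), 30.423587799072266)
deck 909 [414.8 121.3  82.1] zmax [77.9 90.2] ((539.2037353515625, 120.8504638671875), (352.7445983886719, 200.59185791015625), 9.219060897827148)
flap 375 [439.3  62.7 123.2] zmax [121.  125.4] ((445.43292236328125, 69.85356903076172), (101.30199432373047, 90.81519317626953), 82.81320190429688)
handle 78 [412.9  70.  156. ] zmax [147.4 159.4] ((414.7402648925781, 71.70137023925781), (71.94377899169922, 9.361640930175781), 83.19892883300781)
bar top view [416.3  73.7 153. ] [262.30102539 225.73350525] [26.61671257  5.08149242] 6.025574684143066
bar top view [415.6  73.5 158. ] [262.30102539 225.73350525] [26.61671257  5.08149242] 6.025574684143066
plug scene px 347 363 247 264
scene handle box [221.5625 180.6875] [244.3125 194.5625]
```

View pics/hm.png

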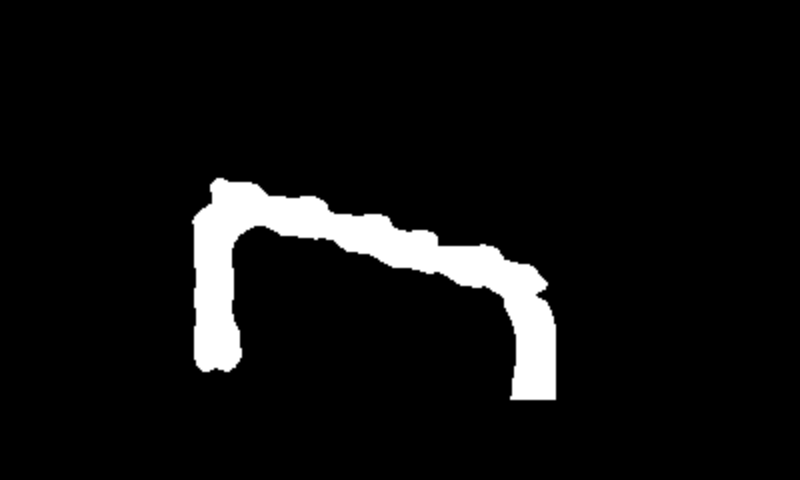

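```bash
cat > p.py <<'E'
from h import *
from scipy.spatial.transform import Rotation as Ro
def plan(wps,base=None):
    "wps: x,y,z,yaw_deg[,pitch tilt about the tool's y, deg]"
    s=sensors.read_state(); p=np.array(s['eef_pos']);R=Ro.from_euler('xyz',s['tool_rot'])
    print('t %.2f'%s['clock'],'tcp',p.round(1),'rpy',np.degrees(s['tool_rot']).round(1),'F',np.array(s['force']).round(1),'w',round(s['width'],1))
    for w in wps:
        T=Ro.from_euler('xyz',[180,0,w[3]],degrees=True)
        if len(w)>4: T=T*Ro.from_euler('y',w[4],degrees=True)
        print(w,'->',[round(float(v),1) for v in R.inv().apply(np.array(w[:3])-p)],(R.inv()*T).as_rotvec(degrees=True).round(1).tolist())
E
python3 - <<'E'
from p import *
plan([(470,400,260,20),(510,60,260,-40)])
E
```

```text
t 0.10 tcp [195.5 619.3 230.5] rpy [1.80e+02 1.00e-01 7.25e+01] F [ 0.1 -0.6 -0.2] w 85.5
(470, 400, 260, 20) -> [-126.6, 327.8, -29.3] [0.0, 0.1, 52.5]
(510, 60, 260, -40) -> [-438.7, 468.3, -28.8] [0.1, 0.1, 112.5]
```

arm_command:
  rows:
    - [[-127,328,-29,0,0,52],[-127,328,-29,0,0,52],[-127,328,-29,0,0,52],[-127,328,-29,0,0,52],[-127,328,-29,0,0,52],[-127,328,-29,0,0,52],[-127,328,-29,0,0,52],[-127,328,-29,0,0,52],[-127,328,-29,0,0,52],[-439,468,-29,0,0,112],[-439,468,-29,0,0,112],[-439,468,-29,0,0,112],[-439,468,-29,0,0,112],[-439,468,-29,0,0,112],[-439,468,-29,0,0,112],[-439,468,-29,0,0,112],[-439,468,-29,0,0,112],[-439,468,-29,0,0,112],[-439,468,-29,0,0,112]]
  claw: 0.2

```text
clock: 1.68
eef_pos: [509.8, 56.0, 260.5]
tool_rot: [3.14, -0.001, -0.698]
force: [0.4, 1.4, 0.3]
width: 51.3
```

Run:
```python
from p import *
plan([(427.5,-249,130,-58.5)])
```

```text
t 1.68 tcp [509.8  56.  260.5] rpy [ 1.799e+02 -1.000e-01 -4.000e+01] F [0.4 1.4 0.3] w 51.3
(427.5, -249, 130, -58.5) -> [132.9, 286.3, 131.1] [0.1, -0.1, 18.5]
```

arm_command:
  rows:
    - [[133,286,131,0,0,18.5],[133,286,131,0,0,18.5],[133,286,131,0,0,18.5],[133,286,131,0,0,18.5],[133,286,131,0,0,18.5],[133,286,131,0,0,18.5],[133,286,131,0,0,18.5],[133,286,131,0,0,18.5],[133,286,131,0,0,18.5],[133,286,131,0,0,18.5],[133,286,131,0,0,18.5],[133,286,131,0,0,18.5]]

```text
clock: 2.68
eef_pos: [431.5, -242.5, 129.3]
tool_rot: [-3.14, 0.001, -1.009]
force: [-0.7, -0.1, 0.4]
width: 51.1
```

Run:
```python
from p import *
plan([(427.8,-249,34,-58.5)])
b=snap('scene','s1');t=snap('top','t1')
cv2.imwrite('pics/s1c.png',cv2.resize(cv2.imread('pics/s1.png')[180:300,290:430],None,fx=5,fy=5,interpolation=2))
cv2.imwrite('pics/t1c.png',cv2.resize(cv2.imread('pics/t1.png')[180:280,310:430],None,fx=5,fy=5,interpolation=2))
```

```text
t 2.68 tcp [ 431.5 -242.5  129.3] rpy [-1.799e+02  1.000e-01 -5.780e+01] F [-0.7 -0.1  0.4] w 51.1
(427.8, -249, 34, -58.5) -> [3.6, 6.7, 95.3] [-0.1, 0.1, 0.7]
```

View pics/s1c.png

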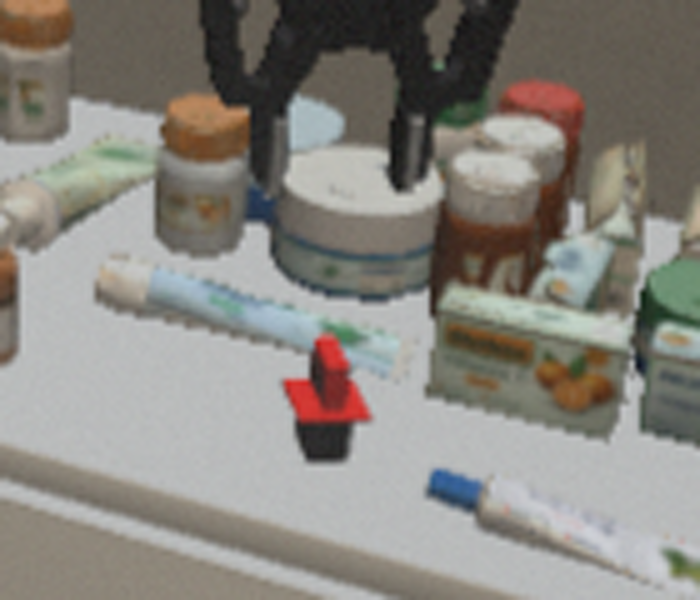

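View pics/t1c.png

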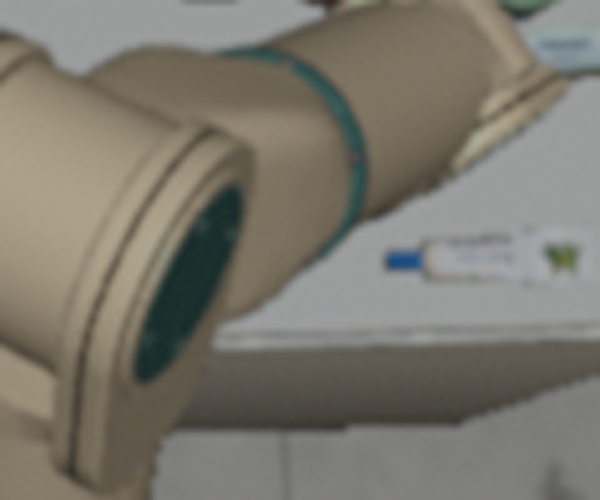

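arm_command:
  rows:
    - [[0,0,0,0,0,0],[0,0,0,0,0,0],[0,0,0,0,0,0]]

```text
clock: 3.03
eef_pos: [430.8, -244.2, 129.5]
tool_rot: [-3.141, -0.0, -1.011]
force: [0.1, 0.4, -0.6]
width: 51.2
```

Run:
```python
from p import *
plan([(427.8,-249,80,-58.5)])
```

```text
t 3.03 tcp [ 430.8 -244.2  129.5] rpy [-180.    -0.   -57.9] F [ 0.1  0.4 -0.6] w 51.2
(427.8, -249, 80, -58.5) -> [2.5, 5.2, 49.5] [-0.0, -0.0, 0.6]
```

arm_command:
  rows:
    - [[2.5,5,25,0,0,0.6],[2.5,5,49.5,0,0,0.6],[2.5,5,49.5,0,0,0.6],[2.5,5,49.5,0,0,0.6],[2.5,5,49.5,0,0,0.6],[2.5,5,49.5,0,0,0.6]]

```text
clock: 3.53
eef_pos: [428.2, -250.1, 80.9]
tool_rot: [-3.141, -0.002, -1.023]
force: [0.2, 0.0, 0.3]
width: 51.1
```

Run:
```python
from p import *
plan([(427.8,-249,34,-58.5)])
```

```text
t 3.53 tcp [ 428.2 -250.1   80.9] rpy [-1.799e+02 -1.000e-01 -5.860e+01] F [0.2 0.  0.3] w 51.1
(427.8, -249, 34, -58.5) -> [-1.3, -0.2, 46.9] [-0.1, -0.1, -0.1]
```

arm_command:
  rows:
    - [[-1,0,20,0,0,0],[-1,0,38,0,0,0],[-1,0,46,0,0,0],[-1,0,46,0,0,0],[-1,0,46,0,0,0],[-1,0,46,0,0,0]]

```text
clock: 4.03
eef_pos: [427.5, -249.4, 34.7]
tool_rot: [-3.141, -0.001, -1.023]
force: [0.4, 0.3, -0.2]
width: 51.2
```

Run:
```python
from p import *
plan([(427.8,-249,34,-58.5)])
snap('scene','s2')
cv2.imwrite('pics/s2c.png',cv2.resize(cv2.imread('pics/s2.png')[200:290,300:420],None,fx=6,fy=6,interpolation=2))
```

```text
t 4.03 tcp [ 427.5 -249.4   34.7] rpy [-1.80e+02 -1.00e-01 -5.86e+01] F [ 0.4  0.3 -0.2] w 51.2
(427.8, -249, 34, -58.5) -> [-0.1, -0.5, 0.7] [-0.0, -0.1, -0.1]
```

View pics/s2c.png

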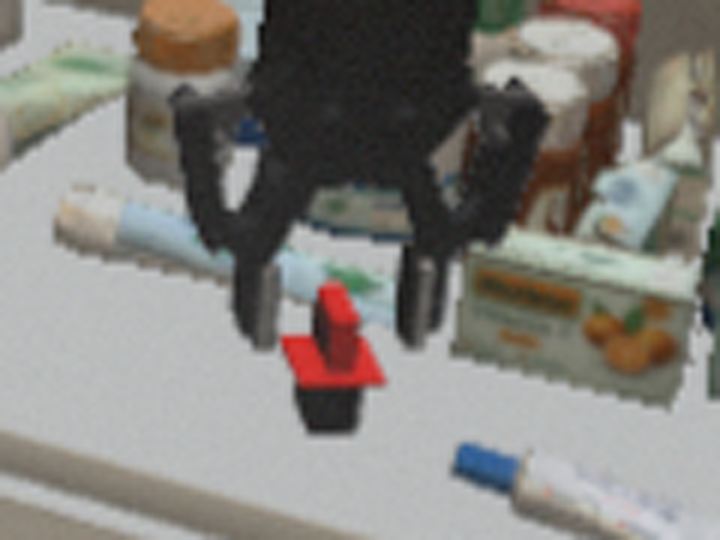

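arm_command:
  rows:
    - [[0,0,0,0,0,0],[0,0,0,0,0,0],[0,0,0,0,0,0],[0,0,0,0,0,0],[0,0,0,0,0,0],[0,0,0,0,0,0],[0,0,0,0,0,0],[0,0,0,0,0,0]]
  claw: -1

```text
clock: 4.75
eef_pos: [427.2, -248.9, 34.1]
tool_rot: [-3.141, -0.0, -1.023]
force: [0.1, -0.0, 5.0]
width: 10.6
```

arm_command:
  rows:
    - [[0,0,-15,0,0,0],[0,0,-45,0,0,0],[0,0,-85,0,0,0],[0,0,-125,0,0,0],[0,0,-165,0,0,0],[0,0,-190,0,0,0],[0,0,-190,0,0,0],[0,0,-190,0,0,0]]

```text
clock: 5.42
eef_pos: [427.6, -248.9, 224.9]
tool_rot: [-3.14, -0.002, -1.023]
force: [0.0, 0.6, -0.6]
width: 11.0
```

Run:
```python
from p import *
plan([(500,-60,225,-30),(455.8,166.3,225,-7.5)])
snap('scene','s3')
cv2.imwrite('pics/s3c.png',cv2.resize(cv2.imread('pics/s3.png')[100:280,280:440],None,fx=3,fy=3,interpolation=2))
```

```text
t 5.42 tcp [ 427.6 -248.9  224.9] rpy [-1.799e+02 -1.000e-01 -5.860e+01] F [ 0.   0.6 -0.6] w 11.0
(500, -60, 225, -30) -> [-123.5, -160.2, -0.0] [-0.1, -0.1, -28.6]
(455.8, 166.3, 225, -7.5) -> [-339.7, -240.4, -0.3] [-0.1, -0.2, -51.1]
```

View pics/s3c.png

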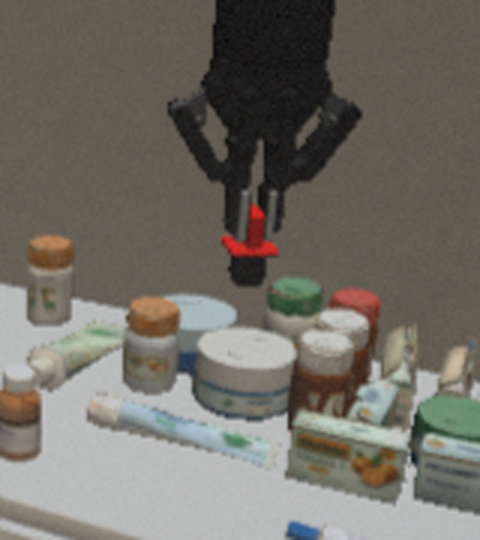

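arm_command:
  rows:
    - [[-123,-160,0,0,0,-29],[-123,-160,0,0,0,-29],[-123,-160,0,0,0,-29],[-123,-160,0,0,0,-29],[-123,-160,0,0,0,-29],[-340,-240,0,0,0,-51],[-340,-240,0,0,0,-51],[-340,-240,0,0,0,-51],[-340,-240,0,0,0,-51],[-340,-240,0,0,0,-51],[-340,-240,0,0,0,-51],[-340,-240,0,0,0,-51],[-340,-240,0,0,0,-51],[-340,-240,0,0,0,-51],[-340,-240,0,0,0,-51]]

```text
clock: 6.72
eef_pos: [454.7, 164.4, 223.1]
tool_rot: [3.14, 0.001, -0.136]
force: [0.6, 0.1, -0.2]
width: 11.0
```

Run:
```python
from p import *
plan([(455.8,166.3,145,-7.5)])
snap('scene','s4');snap('top','t4')
cv2.imwrite('pics/s4c.png',cv2.resize(cv2.imread('pics/s4.png')[90:250,130:290],None,fx=3.7,fy=3.7,interpolation=2))
cv2.imwrite('pics/t4c.png',cv2.resize(cv2.imread('pics/t4.png')[170:270,190:310],None,fx=5,fy=5,interpolation=2))
```

```text
t 6.72 tcp [454.7 164.4 223.1] rpy [ 1.799e+02  1.000e-01 -7.800e+00] F [ 0.6  0.1 -0.2] w 11.0
(455.8, 166.3, 145, -7.5) -> [0.9, -2.1, 78.1] [0.1, 0.1, -0.3]
```

View pics/s4c.png

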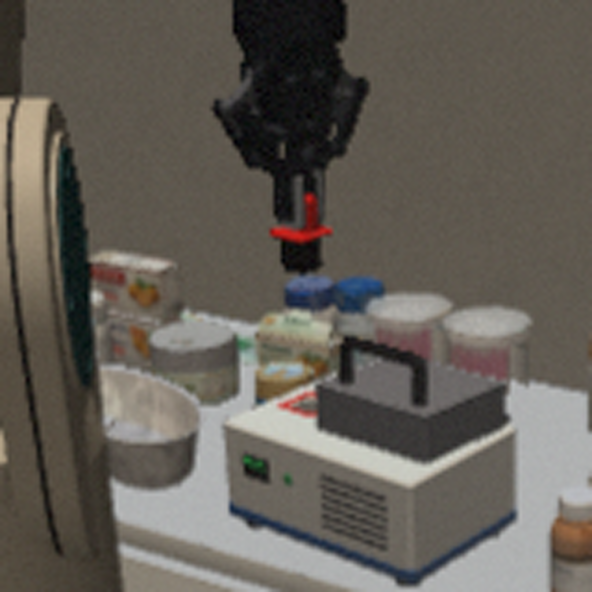

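View pics/t4c.png

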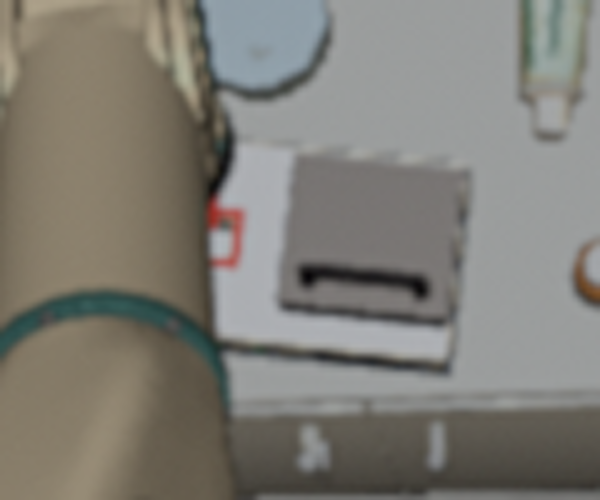

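Run:
```python
from m import *
d=load('scene0');e=load('s4')
tcp=np.array([454.7,164.4,223.1]); z=223.1-34.1+28.5  # flange mid
a=np.radians(-7.6);ux=np.array([np.cos(a),np.sin(a),0]);uy=np.array([-np.sin(a),np.cos(a),0])
def proj(d,X):
    c=d['pose'][:3,:3].T@(X-d['pose'][:3,3]);return np.array([d['K'][0,0]*c[0]/-c[2]+d['K'][0,2],d['K'][1,1]*-c[1]/-c[2]+d['K'][1,2]])
cen=np.array([tcp[0],tcp[1],z])
pr=np.array([proj(e,cen+17*(i*ux+j*uy)+np.array([0,0,k*2.5])) for i in(1,-1) for j in (1,-1) for k in(1,-1)])
print('expected flange px',pr[:,0].min(),pr[:,0].max(),pr[:,1].min(),pr[:,1].max())
for thr in(.35,.5,.6):
    m=redmask(e,(195,135,230,165),thr=thr);c=big(m);x,y,w,h=cv2.boundingRect(c)
    print('seen',px((x,y)),px((x+w-1,y+h-1)))
# mm per px
print('mm/px',np.linalg.norm(cen-e['pose'][:3,3])/e['K'][0,0])
m=redmask(d,(204,192,220,208),thr=.4);c=big(m);x,y,w,h=cv2.boundingRect(c);print('frame seen',px((x,y)),px((x+w-1,y+h-1)))
s=np.array([455.8,166.3,85]);pr=np.array([proj(d,s+18*(i*ux+j*uy)) for i in(1,-1) for j in (1,-1)]);print('frame exp',pr.round(1).tolist())
cv2.imwrite('pics/fr.png',cv2.resize(cv2.imread('pics/scene0.png')[185:215,195:235],None,fx=16,fy=16,interpolation=2))
cv2.imwrite('pics/fl.png',cv2.resize(cv2.imread('pics/s4.png')[130:170,190:235],None,fx=14,fy=14,interpolation=2))
```

```text
expected flange px 201.92705201046516 220.56961695849236 148.47493343864033 155.33664357715043
seen [202.4375 141.8125] [219.3125 155.1875]
seen [202.6875 150.9375] [219.0625 154.9375]
seen [202.9375 151.0625] [218.9375 154.6875]
mm/px 2.676572508783524
frame seen [204.6875 195.4375] [214.9375 202.1875]
frame exp [[213.4, 194.7], [222.8, 197.7], [204.2, 198.7], [213.8, 201.8]]
```

View pics/fr.png

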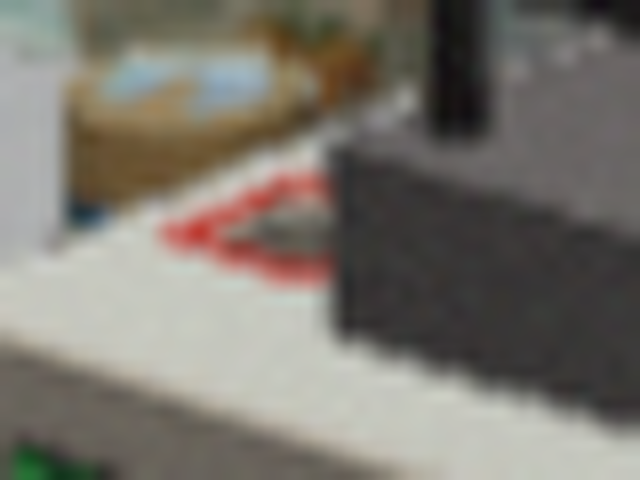

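View pics/fl.png

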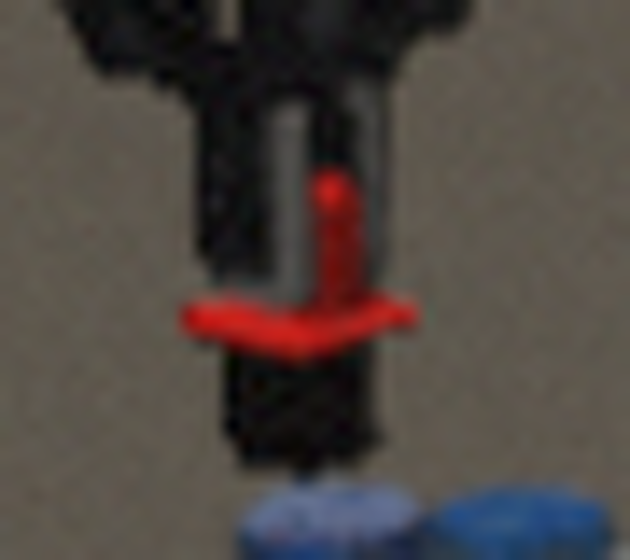

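arm_command:
  rows:
    - [[1,-1.4,40,0,0,-0.3],[1,-1.4,75,0,0,-0.3],[1,-1.4,97,0,0,-0.3],[1,-1.4,97,0,0,-0.3],[1,-1.4,97,0,0,-0.3],[1,-1.4,97,0,0,-0.3],[1,-1.4,97,0,0,-0.3]]

```text
clock: 7.4
eef_pos: [457.4, 167.7, 128.4]
tool_rot: [-3.14, -0.003, -0.128]
force: [0.3, 0.2, 0.5]
width: 10.9
```

Run:
```python
from p import *
plan([(455.8,165.6,119,-7.5)])
snap('scene','s5')
cv2.imwrite('pics/s5c.png',cv2.resize(cv2.imread('pics/s5.png')[140:230,170:270],None,fx=6,fy=6,interpolation=2))
```

```text
t 7.40 tcp [457.4 167.7 128.4] rpy [-179.9   -0.2   -7.4] F [0.3 0.2 0.5] w 10.9
(455.8, 165.6, 119, -7.5) -> [-1.3, 2.3, 9.4] [-0.1, -0.2, 0.1]
```

View pics/s5c.png

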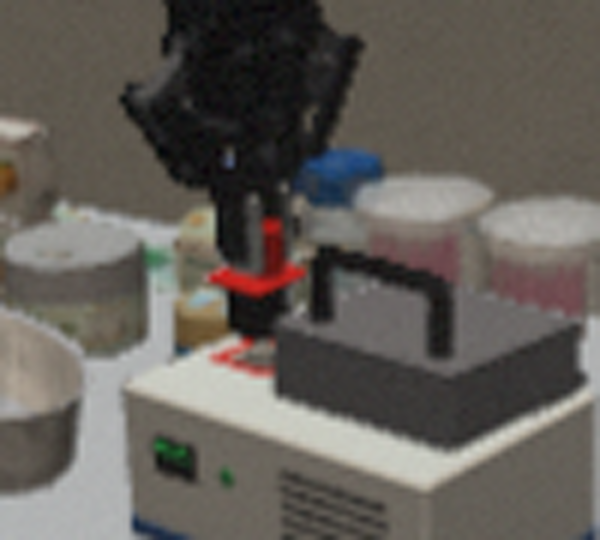

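arm_command:
  rows:
    - [[-1.3,2.3,1,0,0,0],[-1.3,2.3,2,0,0,0],[-1.3,2.3,3,0,0,0],[-1.3,2.3,3,0,0,0]]

```text
clock: 7.78
eef_pos: [454.3, 165.7, 123.9]
tool_rot: [-3.141, -0.0, -0.128]
force: [0.2, -0.9, -0.4]
width: 10.9
```

Run:
```python
from m import *
from p import *
plan([(455.8,165.6,119,-7.5)])
e=snap('scene','s6')
tcp=np.array(sensors.read_state()['eef_pos']); z=tcp[2]-34.1+28.5
a=np.radians(-7.5);ux=np.array([np.cos(a),np.sin(a),0]);uy=np.array([-np.sin(a),np.cos(a),0])
def proj(d,X):
    c=d['pose'][:3,:3].T@(X-d['pose'][:3,3]);return np.array([d['K'][0,0]*c[0]/-c[2]+d['K'][0,2],d['K'][1,1]*-c[1]/-c[2]+d['K'][1,2]])
cen=np.array([tcp[0],tcp[1],z])
pr=np.array([proj(e,cen+17*(i*ux+j*uy)+np.array([0,0,k*2.5])) for i in(1,-1) for j in (1,-1) for k in(1,-1)])
print('expected flange px',pr[:,0].min(),pr[:,0].max(),pr[:,1].min(),pr[:,1].max())
for thr in(.35,.5,.6):
    m=redmask(e,(200,170,225,191),thr=thr);c=big(m);x,y,w,h=cv2.boundingRect(c)
    print('seen',px((x,y)),px((x+w-1,y+h-1)))
m=redmask(e,(200,194,216,208),thr=.4);c=big(m);x,y,w,h=cv2.boundingRect(c);print('frame seen',px((x,y)),px((x+w-1,y+h-1)))
```

```text
t 7.78 tcp [454.3 165.7 123.9] rpy [-180.    -0.    -7.3] F [ 0.2 -0.9 -0.4] w 10.9
(455.8, 165.6, 119, -7.5) -> [1.4, -0.1, 4.9] [-0.0, -0.0, 0.2]
expected flange px 203.80719285626344 221.74438032224066 183.21634107622504 191.21475748137632
seen [204.0625 177.9375] [220.9375 190.4375]
seen [204.3125 185.5625] [220.5625 190.4375]
seen [204.5625 185.8125] [220.1875 190.4375]
frame seen [204.8125 197.0625] [214.9375 202.1875]
```

arm_command:
  rows:
    - [[1.2,0,1,0,0,0.2],[1.2,0,3,0,0,0.2],[1.2,0,5,0,0,0.2],[1.2,0,6,0,0,0.2],[1.2,0,7,0,0,0.2],[1.2,0,7,0,0,0.2]]

```text
clock: 8.33
eef_pos: [455.4, 165.3, 116.5]
tool_rot: [3.141, 0.0, -0.131]
force: [0.0, 0.7, 0.1]
width: 10.4
```

arm_command:
  rows:
    - [[0,0,1.5,0,0,0],[0,0,3,0,0,0],[0,0,4.5,0,0,0],[0,0,6,0,0,0],[0,0,6,0,0,0]]

```text
clock: 8.75
eef_pos: [455.4, 165.3, 110.5]
tool_rot: [3.141, 0.001, -0.131]
force: [0.6, -0.9, -0.2]
width: 11.0
```

arm_command:
  rows:
    - [[0,0,3,0,0,0],[0,0,6,0,0,0],[0,0,9,0,0,0],[0,0,12,0,0,0],[0,0,14,0,0,0],[0,0,15,0,0,0],[0,0,15,0,0,0]]

```text
clock: 9.33
eef_pos: [455.4, 165.3, 95.5]
tool_rot: [3.141, 0.0, -0.131]
force: [-0.2, -0.9, -0.5]
width: 10.9
```

arm_command:
  rows:
    - [[0,0,1,0,0,0],[0,0,2,0,0,0],[0,0,3,0,0,0],[0,0,4,0,0,0],[0,0,4,0,0,0]]

```text
clock: 9.75
eef_pos: [455.7, 165.4, 93.1]
tool_rot: [-3.14, -0.0, -0.132]
force: [-2.0, -0.3, 14.6]
width: 10.8
```

arm_command:
  rows:
    - [[0,0,2,0,0,0],[0,0,2,0,0,0],[0,0,2,0,0,0],[0,0,2,0,0,0],[0,0,2,0,0,0]]
  claw: -0.3

```text
clock: 10.17
eef_pos: [455.5, 165.4, 89.7]
tool_rot: [3.141, 0.0, -0.131]
force: [-0.4, 0.5, 0.5]
width: 29.9
```

arm_command:
  rows:
    - [[0,0,-20,0,0,0],[0,0,-55,0,0,0],[0,0,-90,0,0,0],[0,0,-120,0,0,0],[0,0,-120,0,0,0],[0,0,-120,0,0,0]]

```text
clock: 10.67
eef_pos: [456.5, 165.9, 211.3]
tool_rot: [-3.139, -0.003, -0.131]
force: [-0.4, -0.3, -0.6]
width: 30.1
```

Run:
```python
from p import *
plan([(414.5,74,200,-7.5)])
snap('scene','s7')
cv2.imwrite('pics/s7c.png',cv2.resize(cv2.imread('pics/s7.png')[140:230,170:270],None,fx=6,fy=6,interpolation=2))
```

```text
t 10.67 tcp [456.5 165.9 211.3] rpy [-179.9   -0.2   -7.5] F [-0.4 -0.3 -0.6] w 30.1
(414.5, 74, 200, -7.5) -> [-29.7, 96.7, 11.0] [-0.1, -0.2, 0.0]
```

View pics/s7c.png

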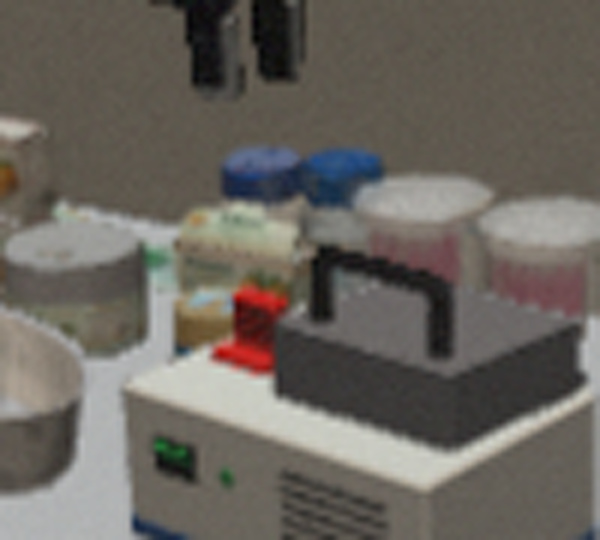

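arm_command:
  rows:
    - [[-29.5,96.5,10,0,0,0],[-29.5,96.5,10,0,0,0],[-29.5,96.5,10,0,0,0],[-29.5,96.5,10,0,0,0],[-29.5,96.5,10,0,0,0],[-29.5,96.5,10,0,0,0],[-29.5,96.5,10,0,0,0]]
  claw: 0.05

```text
clock: 11.3
eef_pos: [414.1, 74.7, 199.4]
tool_rot: [3.142, 0.0, -0.129]
force: [-0.7, 0.1, 0.2]
width: 45.0
```

Run:
```python
from p import *
plan([(415.3,74,143,-7.5)])
snap('scene','s8');snap('top','t8')
cv2.imwrite('pics/s8c.png',cv2.resize(cv2.imread('pics/s8.png')[120:240,180:290],None,fx=5,fy=5,interpolation=2))
```

```text
t 11.30 tcp [414.1  74.7 199.4] rpy [180.    0.   -7.4] F [-0.7  0.1  0.2] w 45.0
(415.3, 74, 143, -7.5) -> [1.3, 0.5, 56.4] [0.0, 0.0, 0.1]
```

View pics/s8c.png

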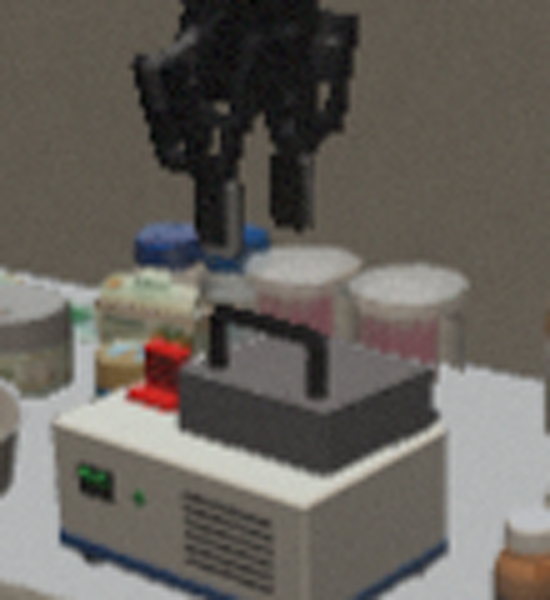

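View pics/t8.png

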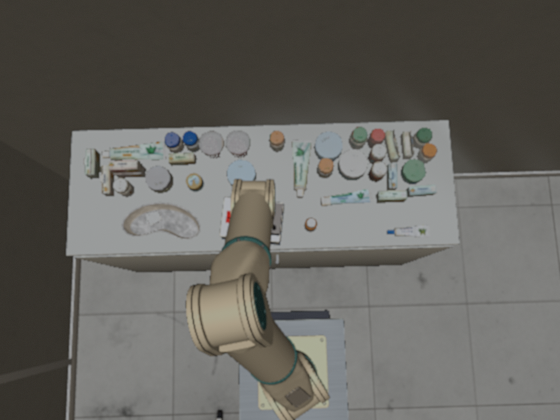

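Descend over the bar, then close.

arm_command:
  rows:
    - [[1.3,0.5,25,0,0,0],[1.3,0.5,45,0,0,0],[1.3,0.5,56,0,0,0],[1.3,0.5,56,0,0,0],[1.3,0.5,56,0,0,0]]

```text
clock: 11.82
eef_pos: [414.8, 73.2, 143.5]
tool_rot: [3.141, 0.001, -0.131]
force: [0.8, -0.2, -0.0]
width: 45.2
```

arm_command:
  rows:
    - [[0,0,0,0,0,0],[0,0,0,0,0,0],[0,0,0,0,0,0],[0,0,0,0,0,0],[0,0,0,0,0,0],[0,0,0,0,0,0]]
  claw: -1

```text
clock: 12.32
eef_pos: [416.0, 73.1, 144.3]
tool_rot: [-3.141, -0.002, -0.131]
force: [2.7, 1.1, -0.5]
width: 7.7
```

Run:
```python
from p import *
plan([])
snap('scene','s9')
cv2.imwrite('pics/s9c.png',cv2.resize(cv2.imread('pics/s9.png')[120:240,180:290],None,fx=5,fy=5,interpolation=2))
```

```text
t 12.32 tcp [416.   73.1 144.3] rpy [-1.8e+02 -1.0e-01 -7.5e+00] F [ 2.7  1.1 -0.5] w 7.7
```

View pics/s9c.png

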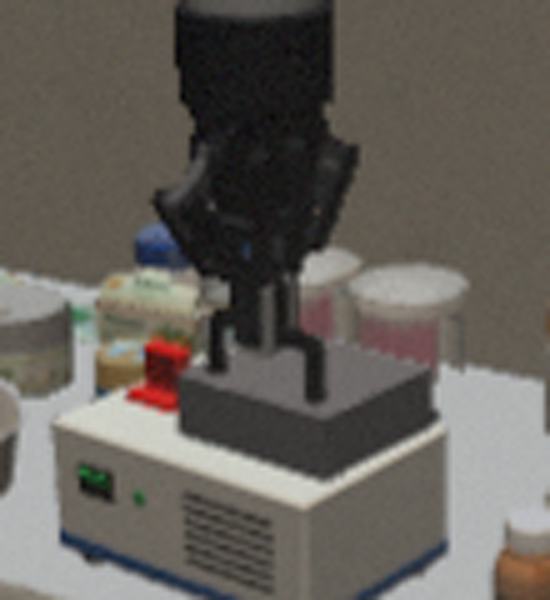

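Run:
```python
import numpy as np
for t in np.arange(0.085,1.72,0.085): print(round(t,3),[round(-78*np.cos(t)+60*np.sin(t)+78,1),0,round(-(78*np.sin(t)+60*np.cos(t)-60),1)])
```

```text
0.085 [np.float64(5.4), 0, np.float64(-6.4)]
0.17 [np.float64(11.3), 0, np.float64(-12.3)]
0.255 [np.float64(17.7), 0, np.float64(-17.7)]
0.34 [np.float64(24.5), 0, np.float64(-22.6)]
0.425 [np.float64(31.7), 0, np.float64(-26.8)]
0.51 [np.float64(39.2), 0, np.float64(-30.4)]
0.595 [np.float64(47.0), 0, np.float64(-33.4)]
0.68 [np.float64(55.1), 0, np.float64(-35.7)]
0.765 [np.float64(63.3), 0, np.float64(-37.3)]
0.85 [np.float64(71.6), 0, np.float64(-38.2)]
0.935 [np.float64(80.0), 0, np.float64(-38.4)]
1.02 [np.float64(88.3), 0, np.float64(-37.9)]
1.105 [np.float64(96.6), 0, np.float64(-36.6)]
1.19 [np.float64(104.7), 0, np.float64(-34.7)]
1.275 [np.float64(112.7), 0, np.float64(-32.1)]
1.36 [np.float64(120.4), 0, np.float64(-28.8)]
1.445 [np.float64(127.7), 0, np.float64(-24.9)]
1.53 [np.float64(134.8), 0, np.float64(-20.4)]
1.615 [np.float64(141.4), 0, np.float64(-15.3)]
1.7 [np.float64(147.5), 0, np.float64(-9.6)]
```

arm_command:
  rows:
    - [[5.4,0,-6.4,0,0,0],[11.3,0,-12.3,0,0,0],[17.7,0,-17.7,0,0,0],[24.5,0,-22.6,0,0,0],[31.7,0,-26.8,0,0,0],[39.2,0,-30.4,0,0,0]]

```text
clock: 12.87
eef_pos: [451.7, 68.4, 174.2]
tool_rot: [-3.141, 0.006, -0.131]
force: [-3.5, 3.4, -3.4]
width: 7.6
```

Run:
```python
from p import *
plan([])
snap('scene','s10')
cv2.imwrite('pics/s10c.png',cv2.resize(cv2.imread('pics/s10.png')[120:240,180:290],None,fx=5,fy=5,interpolation=2))
```

```text
t 12.87 tcp [451.7  68.4 174.2] rpy [-180.     0.3   -7.5] F [-3.5  3.4 -3.4] w 7.6
```

View pics/s10c.png

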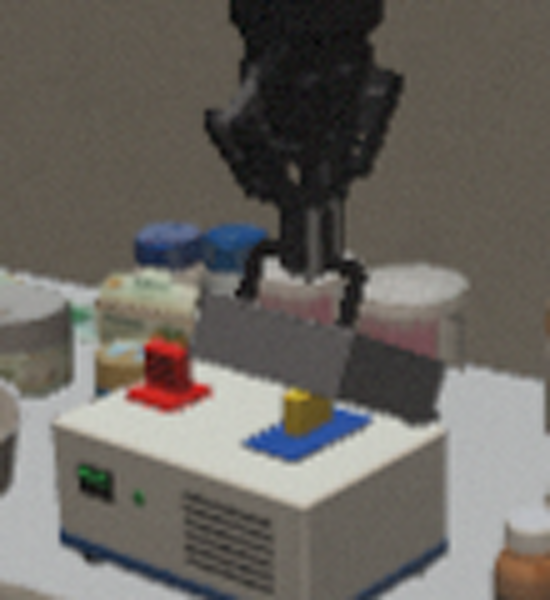

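arm_command:
  rows:
    - [[7.8,0,-3,0,0,0],[15.9,0,-5.3,0,0,0],[24.1,0,-6.9,0,0,0],[32.4,0,-7.8,0,0,0],[40.8,0,-8,0,0,0],[49.1,0,-7.5,0,0,0],[57.4,0,-6.2,0,0,0]]

```text
clock: 13.5
eef_pos: [510.6, 60.4, 181.1]
tool_rot: [-3.141, 0.001, -0.131]
force: [-3.2, 4.9, -3.3]
width: 7.3
```

Run:
```python
from p import *
plan([])
snap('scene','s11')
cv2.imwrite('pics/s11c.png',cv2.resize(cv2.imread('pics/s11.png')[110:230,180:290],None,fx=5,fy=5,interpolation=2))
```

```text
t 13.50 tcp [510.6  60.4 181.1] rpy [-1.8e+02  1.0e-01 -7.5e+00] F [-3.2  4.9 -3.3] w 7.3
```

View pics/s11c.png

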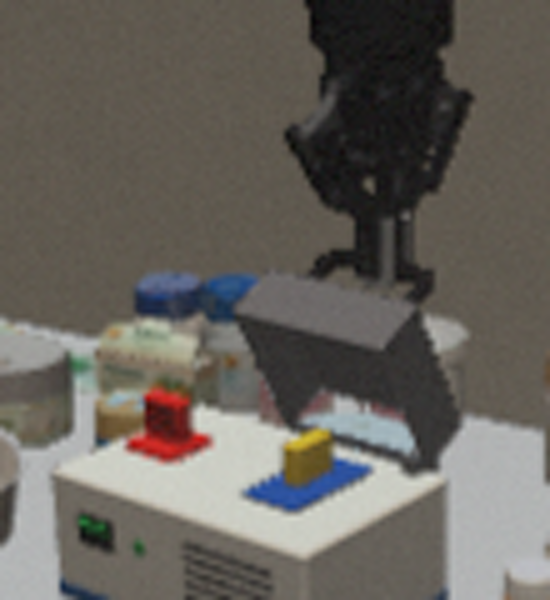

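arm_command:
  rows:
    - [[8.1,0,1.9,0,0,0],[16.1,0,4.5,0,0,0],[23.8,0,7.8,0,0,0],[31.1,0,11.7,0,0,0],[38.2,0,16.2,0,0,0],[44.8,0,21.3,0,0,0],[50.5,0,26.5,0,0,0],[50.5,0,26.5,0,0,0],[50.5,0,26.5,0,0,0]]

```text
clock: 14.3
eef_pos: [561.4, 53.3, 153.1]
tool_rot: [3.141, -0.001, -0.13]
force: [-0.5, 1.8, -2.8]
width: 7.4
```

Run:
```python
from p import *
plan([])
snap('scene','s12')
cv2.imwrite('pics/s12c.png',cv2.resize(cv2.imread('pics/s12.png')[110:230,180:290],None,fx=5,fy=5,interpolation=2))
```

```text
t 14.30 tcp [561.4  53.3 153.1] rpy [179.9  -0.   -7.5] F [-0.5  1.8 -2.8] w 7.4
```

View pics/s12c.png

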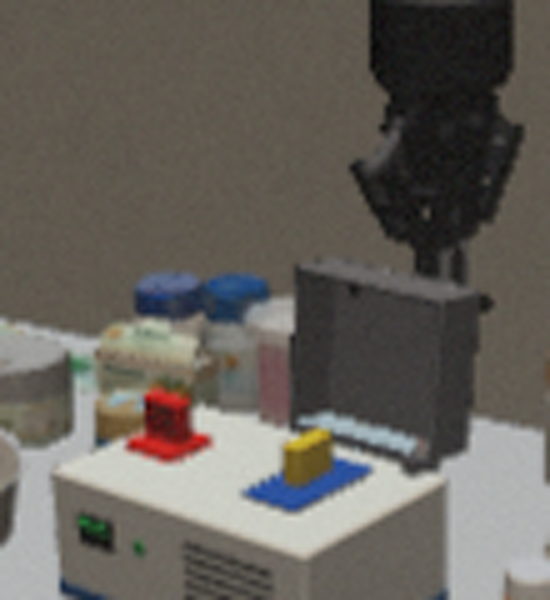

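arm_command:
  rows:
    - [[0,0,0,0,0,0],[0,0,0,0,0,0],[0,0,0,0,0,0],[0,0,0,0,0,0]]
  claw: -0.52

```text
clock: 14.68
eef_pos: [560.8, 53.1, 154.3]
tool_rot: [3.141, -0.001, -0.132]
force: [-0.3, 1.1, 0.1]
width: 20.5
```

arm_command:
  rows:
    - [[1,0,-8,0,0,0],[2,0,-20,0,0,0],[2,0,-40,0,0,0],[2,0,-75,0,0,0],[2,0,-110,0,0,0],[2,0,-130,0,0,0],[2,0,-130,0,0,0]]

```text
clock: 15.27
eef_pos: [565.8, 52.9, 289.6]
tool_rot: [-3.139, -0.01, -0.132]
force: [0.7, -0.3, 1.0]
width: 20.3
```

Run:
```python
from p import *
plan([])
snap('scene','s13');snap('top','t13')
cv2.imwrite('pics/s13c.png',cv2.resize(cv2.imread('pics/s13.png')[110:230,180:290],None,fx=5,fy=5,interpolation=2))
cv2.imwrite('pics/t13c.png',cv2.resize(cv2.imread('pics/t13.png')[180:260,200:310],None,fx=7,fy=7,interpolation=2))
```

```text
t 15.27 tcp [565.8  52.9 289.6] rpy [-179.9   -0.6   -7.6] F [ 0.7 -0.3  1. ] w 20.3
```

View pics/s13c.png

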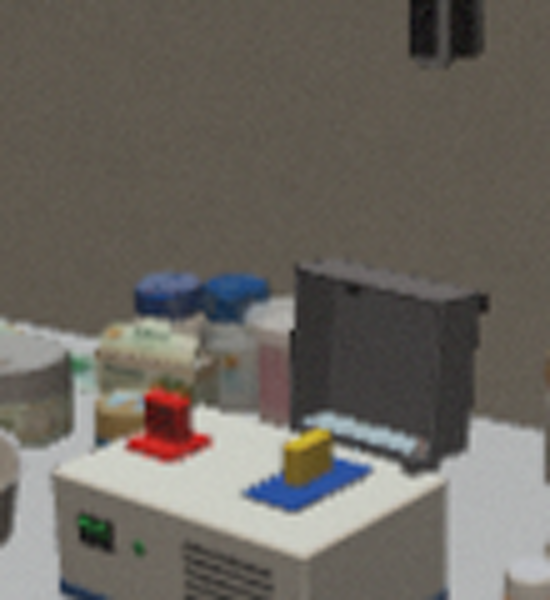

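View pics/t13c.png

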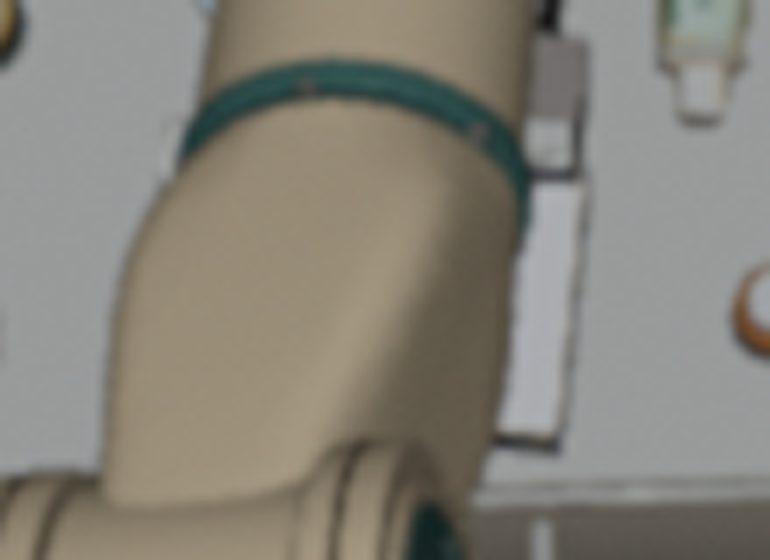

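Run:
```python
from p import *
plan([(500,-150,290,82.5)])
```

```text
t 15.37 tcp [563.1  53.3 285.1] rpy [-1.8e+02 -1.0e-01 -7.5e+00] F [-0.  -0.8 -0.6] w 20.3
(500, -150, 290, 82.5) -> [-35.9, 209.8, -5.2] [0.1, -0.1, -90.0]
```

arm_command:
  rows:
    - [[-36,210,-5,0,0,-90],[-36,210,-5,0,0,-90],[-36,210,-5,0,0,-90],[-36,210,-5,0,0,-90],[-36,210,-5,0,0,-90],[-36,210,-5,0,0,-90],[-36,210,-5,0,0,-90],[-36,210,-5,0,0,-90],[-36,210,-5,0,0,-90],[-36,210,-5,0,0,-90],[-36,210,-5,0,0,-90],[-36,210,-5,0,0,-90],[-36,210,-5,0,0,-90],[-36,210,-5,0,0,-90]]
  claw: 0.05

```text
clock: 16.53
eef_pos: [498.5, -149.9, 287.5]
tool_rot: [-3.138, -0.001, 1.441]
force: [-1.0, -0.2, -0.8]
width: 44.7
```

Run:
```python
from m import *
from p import *
plan([])
e=snap('scene','s14');d=snap('top','t14')
cv2.imwrite('pics/t14c.png',cv2.resize(cv2.imread('pics/t14.png')[180:260,200:310],None,fx=7,fy=7,interpolation=2))
P=cloud(e);a=e['pixels'].astype(int);yel=(a[...,0]-a[...,2]>60)&(a[...,1]-a[...,2]>40);blu=(a[...,2]-a[...,0]>60)
for n,m in(('yel',yel),('blu',blu)):
    m=m.copy();m[:,:225]=0;m[:,260:]=0;m[:190]=0;m[215:]=0
    q=P[m];print(n,m.sum(),np.median(q,0).round(1),np.percentile(q[:,2],[5,95]).round(1),cv2.minAreaRect(q[:,:2].astype(np.float32)))
A=up(d);k=8
def meas(n,f,box,z,thr):
    u0,v0,u1,v1=box;M=np.zeros(A.shape[:2],np.uint8);M[v0*k:v1*k,u0*k:u1*k]=(f[v0*k:v1*k,u0*k:u1*k]>thr)*255
    c=big(M);r=cv2.minAreaRect(c);W=np.array([onz(d,*px(q),z) for q in cv2.boxPoints(r)]);ee=np.roll(W,-1,0)-W
    print(n,'px',px(r[0]).round(1),'c',onz(d,*px(r[0]),z).round(1),'sides',np.linalg.norm(ee,axis=1).round(1)[:2],'ang',np.degrees(np.arctan2(ee[:,1],ee[:,0])).round(1)[:2])
meas('blue',A[...,2]-A[...,0],(246,200,285,240),89,30)
meas('yellow',(A[...,0]+A[...,1])/2-A[...,2],(246,200,285,240),113,35)
meas('red',A[...,0]-(A[...,1]+A[...,2])/2,(222,206,245,228),90,45)
```

```text
t 16.53 tcp [ 498.5 -149.9  287.5] rpy [-179.8   -0.    82.6] F [-1.  -0.2 -0.8] w 44.7
yel 70 [438.6  66.2 105.2] [ 94.3 111.4] ((466.11846923828125, 83.13113403320312), (77.75531005859375, 21.487356185913086), 33.34256362915039)
blu 95 [436.9  63.6  86.8] [85.7 88.2] ((445.6468200683594, 68.73009490966797), (35.23338317871094, 64.94096374511719), 82.93550109863281)
blue px [264.1 218.3] c [448.   70.3  89. ] sides [67.4 37.1] ang [ -7.5 -98.2]
yellow px [263.9 217.3] c [447.1  70.  113. ] sides [29.5 10.9] ang [ -6.7 -97.4]
red px [231.8 216.8] c [455.1 165.9  90. ] sides [34.9 35.1] ang [ -6.3 -97.6]
```

View pics/t14c.png

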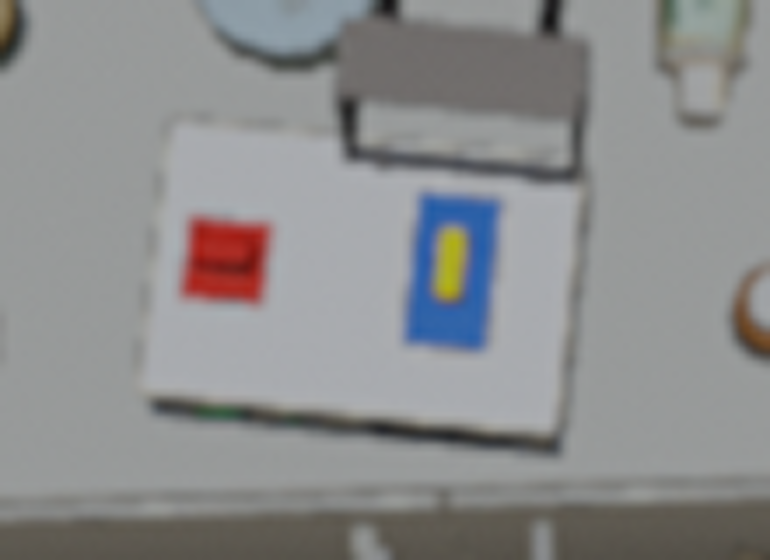

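Run:
```python
from p import *
plan([(446.5,70.3,190,82.5)])
t=load('t0') if 0 else load('t14')
```

```text
t 16.63 tcp [ 498.8 -150.   287.9] rpy [-179.9   -0.    82.3] F [0.4 1.  0.4] w 44.8
(446.5, 70.3, 190, 82.5) -> [211.3, -81.1, 98.2] [-0.1, -0.0, -0.2]
```

arm_command:
  rows:
    - [[211,-81,50,0,0,0],[211,-81,50,0,0,0],[211,-81,50,0,0,0],[211,-81,50,0,0,0],[211,-81,50,0,0,0],[211,-81,50,0,0,0],[211,-81,98,0,0,0],[211,-81,98,0,0,0],[211,-81,98,0,0,0],[211,-81,98,0,0,0],[211,-81,98,0,0,0]]

```text
clock: 17.55
eef_pos: [448.0, 68.8, 192.0]
tool_rot: [3.14, -0.0, 1.437]
force: [0.4, -0.8, -0.3]
width: 45.0
```

Run:
```python
from p import *
plan([(446.5,70.3,93.5,82.5)])
```

```text
t 17.55 tcp [448.   68.8 192. ] rpy [179.9  -0.   82.3] F [ 0.4 -0.8 -0.3] w 45.0
(446.5, 70.3, 93.5, 82.5) -> [1.2, -1.8, 98.5] [0.1, -0.0, -0.2]
```

arm_command:
  rows:
    - [[1,-1.5,30,0,0,-0.2],[1,-1.5,55,0,0,-0.2],[1,-1.5,75,0,0,-0.2],[1,-1.5,85,0,0,-0.2],[1,-1.5,85,0,0,-0.2],[1,-1.5,85,0,0,-0.2]]

```text
clock: 18.05
eef_pos: [446.4, 70.3, 106.7]
tool_rot: [3.14, -0.0, 1.441]
force: [-0.7, -0.6, 0.0]
width: 45.1
```

Run:
```python
from p import *
plan([(446.5,70.3,93.5,82.5)])
snap('scene','s15')
cv2.imwrite('pics/s15c.png',cv2.resize(cv2.imread('pics/s15.png')[110:230,180:290],None,fx=5,fy=5,interpolation=2))
```

```text
t 18.05 tcp [446.4  70.3 106.7] rpy [179.9  -0.   82.6] F [-0.7 -0.6  0. ] w 45.1
(446.5, 70.3, 93.5, 82.5) -> [-0.0, 0.1, 13.2] [0.1, -0.0, 0.1]
```

View pics/s15c.png

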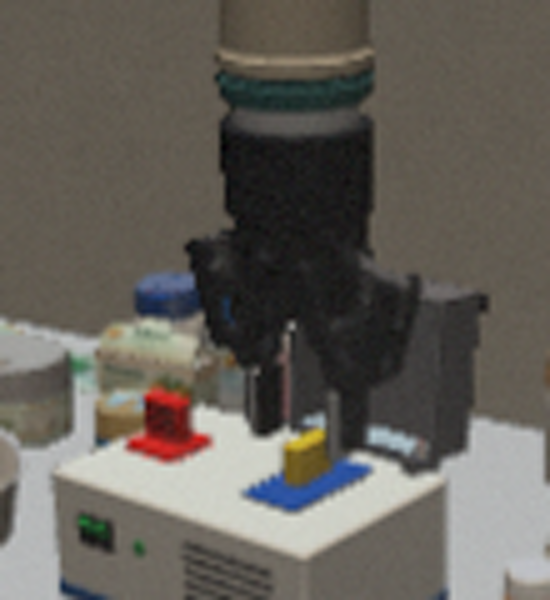

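arm_command:
  rows:
    - [[0,0,6,0,0,0],[0,0,11,0,0,0],[0,0,13,0,0,0],[0,0,13,0,0,0],[0,0,13,0,0,0]]

```text
clock: 18.52
eef_pos: [445.5, 70.9, 92.9]
tool_rot: [-3.141, 0.0, 1.443]
force: [-0.8, 1.5, 0.4]
width: 45.1
```

arm_command:
  rows:
    - [[0,0,0,0,0,0],[0,0,0,0,0,0],[0,0,0,0,0,0],[0,0,0,0,0,0],[0,0,0,0,0,0],[0,0,0,0,0,0],[0,0,0,0,0,0]]
  claw: -1

```text
clock: 19.1
eef_pos: [445.6, 70.9, 93.1]
tool_rot: [3.141, -0.0, 1.443]
force: [-0.8, -0.2, 5.1]
width: 10.8
```

Gripped; lift straight up slowly at first.

arm_command:
  rows:
    - [[0,0,-4,0,0,0],[0,0,-9,0,0,0],[0,0,-15,0,0,0],[0,0,-22,0,0,0],[0,0,-30,0,0,0],[0,0,-40,0,0,0],[0,0,-52,0,0,0],[0,0,-65,0,0,0],[0,0,-80,0,0,0],[0,0,-100,0,0,0],[0,0,-120,0,0,0],[0,0,-120,0,0,0]]

```text
clock: 20.1
eef_pos: [447.7, 71.3, 216.6]
tool_rot: [3.135, -0.002, 1.443]
force: [0.6, 0.9, -0.9]
width: 10.6
```

Run:
```python
from m import *
from p import *
snap('scene','s16')
cv2.imwrite('pics/s16c.png',cv2.resize(cv2.imread('pics/s16.png')[90:230,160:290],None,fx=4,fy=4,interpolation=2))
# dish outline from first top view via depth/colour
d=load('top0');P=cloud(d);z=P[...,2]
m=np.zeros(z.shape,bool);m[195:245,115:208]=1
q=P[m&(z>36)&(z<62)];print('rim pts',len(q),np.median(q,0).round(1),cv2.minAreaRect(q[:,:2].astype(np.float32)))
q=P[m&(z>15)&(z<70)];print(len(q),cv2.minAreaRect(q[:,:2].astype(np.float32)))
A=d['pixels'].astype(int);print(A[210,150],A[200,200],A[225,160])
print(onz(d,123,223,48),onz(d,200,232,48),onz(d,160,203,48),onz(d,160,230,48))
plan([])
```

```text
rim pts 405 [471.8 397.9  45.4] ((456.0535583496094, 396.4134521484375), (262.796875, 120.97308349609375), 76.7470474243164)
668 ((455.94390869140625, 399.74237060546875), (269.0523681640625, 124.9977798461914), 74.1098861694336)
[141 135 127] [152 154 154] [144 145 145]
[452.78475661 500.40692093  48.        ] [418.31821311 266.61005334  48.        ] [511.29909009 388.92044206  48.        ] [428.01017203 387.73655643  48.        ]
t 20.15 tcp [446.9  71.2 215. ] rpy [ 1.797e+02 -1.000e-01  8.270e+01] F [ 0.2 -0.1 -1. ] w 10.3
```

View pics/s16c.png

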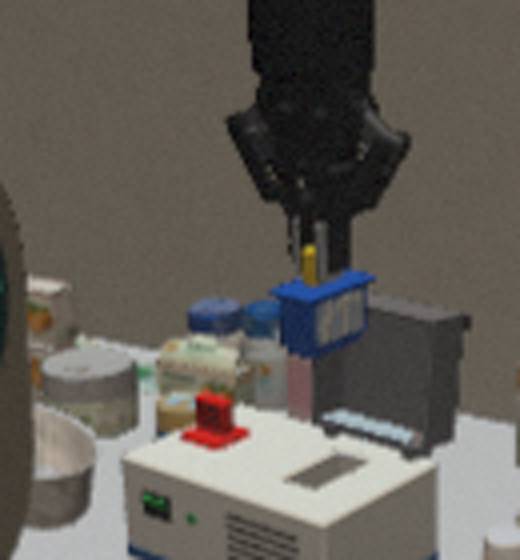

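Run:
```python
from p import *
d=load('top0')
pts=[(95,185),(110,140),(150,113),(200,97),(250,94),(300,105),(350,132),(385,165),(400,200),(385,225),(350,235),(310,225),(140,220),(110,207)]
W=np.array([onz(d,100+(u+.5)/4-.5,180+(v+.5)/4-.5,45)[:2] for u,v in pts],np.float32)
r=cv2.minAreaRect(W);print(r, W.min(0),W.max(0))
plan([(457,389,215,82.5),(480,240,240,82.5)])
```

```text
((459.6376037597656, 381.5916442871094), (232.37867736816406, 102.50520324707031), 84.21075439453125) [400.45914 268.2138 ] [511.30536 499.92215]
t 20.15 tcp [446.9  71.2 215. ] rpy [ 1.797e+02 -1.000e-01  8.270e+01] F [ 0.2 -0.1 -1. ] w 10.3
(457, 389, 215, 82.5) -> [316.5, -30.5, 0.4] [0.3, -0.1, 0.2]
(480, 240, 240, 82.5) -> [171.7, 11.5, -24.6] [0.3, -0.1, 0.2]
```

arm_command:
  rows:
    - [[12,-1,0,0,0,0],[35,-3,0,0,0,0],[65,-6,0,0,0,0],[95,-9,0,0,0,0],[125,-12,0,0,0,0],[155,-14,0,0,0,0],[185,-17,0,0,0,0],[215,-20,0,0,0,0],[245,-23,5,0,0,0],[275,-26,12,0,0,0],[295,-28,20,0,0,0],[307,-29,25,0,0,0],[312,-29,28,0,0,0],[312,-29,28,0,0,0],[312,-29,28,0,0,0],[312,-29,28,0,0,0],[312,-29,28,0,0,0],[312,-29,28,0,0,0]]

```text
clock: 21.65
eef_pos: [457.1, 383.0, 185.5]
tool_rot: [3.141, -0.0, 1.441]
force: [-0.2, 0.4, -0.8]
width: 10.6
```

Run:
```python
from m import *
from p import *
plan([(458.5,384,187,82.5)])
e=snap('scene','s17');d=snap('top','t17')
cv2.imwrite('pics/s17c.png',cv2.resize(cv2.imread('pics/s17.png')[100:260,90:290],None,fx=4,fy=3.7,interpolation=2))
cv2.imwrite('pics/t17c.png',cv2.resize(cv2.imread('pics/t17.png')[170:260,100:300],None,fx=4,fy=4,interpolation=2))
A=up(d);k=8
u0,v0,u1,v1=(222,206,245,228);f=A[...,0]-(A[...,1]+A[...,2])/2;M=np.zeros(A.shape[:2],np.uint8);M[v0*k:v1*k,u0*k:u1*k]=(f[v0*k:v1*k,u0*k:u1*k]>45)*255
print('plug',onz(d,*px(cv2.minAreaRect(big(M))[0]),90).round(1))
t0=load('top0')
for n,b in(('amber',(300,214,322,236)),('cream',(380,220,435,242))):
    u0,v0,u1,v1=b; print(n,cv2.phaseCorrelate(*[cv2.cvtColor(x['pixels'],cv2.COLOR_RGB2GRAY)[v0:v1,u0:u1].astype(np.float32) for x in(t0,d)]))
```

```text
t 21.65 tcp [457.1 383.  185.5] rpy [180.   -0.   82.6] F [-0.2  0.4 -0.8] w 10.6
(458.5, 384, 187, 82.5) -> [1.2, 1.3, -1.5] [0.0, -0.0, 0.1]
plug [455.2 165.9  90. ]
amber ((0.02467396496997587, -0.04323759228673296), 0.9776708678238921)
cream ((0.014746396236411385, 0.010968035679180588), 0.9913763791322708)
```

View pics/s17c.png

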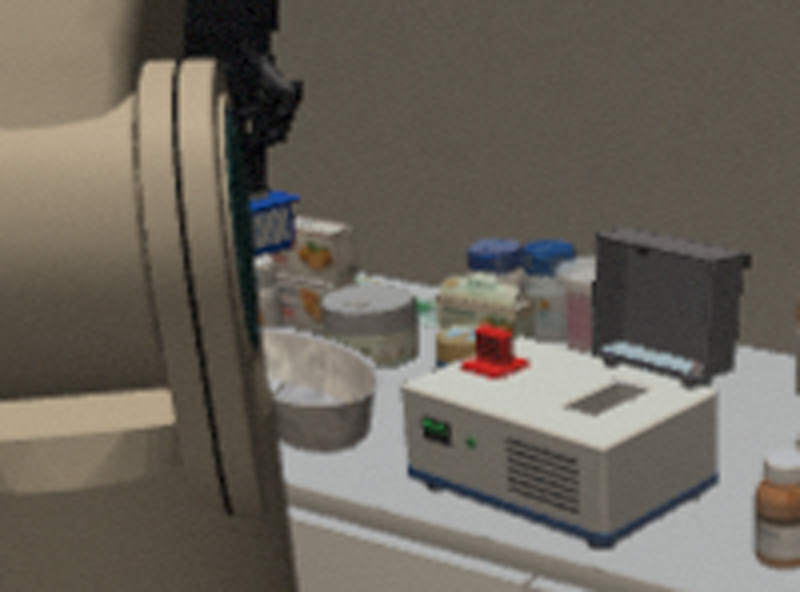

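View pics/t17c.png

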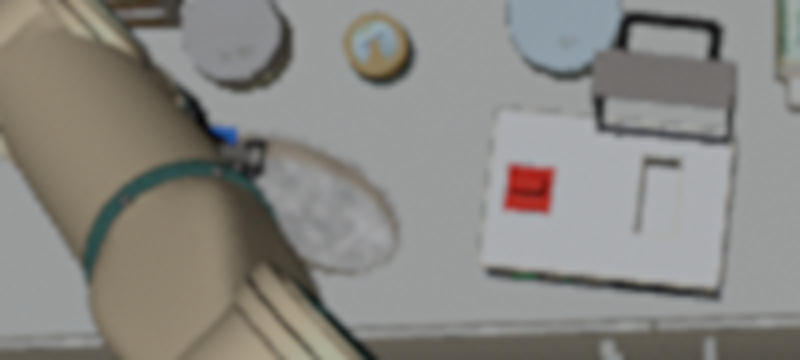

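arm_command:
  rows:
    - [[0,0,0,0,0,0],[0,0,0,0,0,0],[0,0,0,0,0,0],[0,0,0,0,0,0],[0,0,0,0,0,0],[0,0,0,0,0,0]]

```text
clock: 22.25
eef_pos: [456.5, 384.1, 184.8]
tool_rot: [-3.141, 0.0, 1.443]
force: [0.1, 0.5, -0.4]
width: 10.8
```

Run:
```python
from p import *
plan([]);print(np.abs(sensors.read_state()['qd']).max())
print(order.finish_job())
```

```text
t 22.25 tcp [456.5 384.1 184.8] rpy [-180.     0.    82.7] F [ 0.1  0.5 -0.4] w 10.8
0.0025617278207196795
the job is handed in; nothing more can be done
None
```

I put the plug fully into the socket and let go of it, and swung the flap open by its handle. Then I drew the insert out and handed the job in at 22.3 s, holding it still over the middle of the kidney dish.

- **Plug:** the last top view puts it at (455.2, 165.9) mm, against a socket measured at (455.8, 166.3). It sits flat, and nothing touches it.
- **Flap:** I swung it along an arc ending at about 1.7 rad and it stayed open after release. I judged the angle from that arc and the pictures, not from a direct reading.
- **Insert:** it is gripped at 10.8 mm with the tool vertical, and the arm is practically still. Its underside is at about 137 mm, roughly 89 mm above the rim.
- **Dish centre:** I took it as about (458, 384) mm. My first depth-based estimate disagreed by about 15 mm (y about 396–400), but that is still well inside the 45 mm allowed.
- **Other things:** the amber bottle and cream tube have not moved in the top view. The dish and jar look unmoved but were only checked by eye, and the arm hides part of the dish.
- **Camera difference:** the two camera views differed from each other by about 2–3 mm throughout.

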